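Close a broken tile in the cam-locked gluing jig

TASK

Bring the two halves of the broken tile together in the gluing jig: with the fingertips, first push the red cam round by its black peg until its low point squarely faces the slide's side arm, and only then push the slide forward by its blue plate until the loose half meets the fixed half. Push gently and grip nothing: do not touch or lift the tile itself, do not move the slide forward before the cam is at its low point, and leave the cam there and everything else on the bench where it stands.

Things in the scene. Friction and masses are not known exactly. Their poses are not given: they have to be found in the camera images.
- jig: Gluing jig, fixed, plywood board 310 x 290 x 12 mm. Origin on the bench under the tile track's centre line; +x forward (slide is pushed this way, to the fence), +y left (cam side). Board: x -155..155, y -75..215 mm. Order along x: slide, loose half, gap, fixed half, fence at x 130 mm, 32 mm high. Rails at y +-56 mm, tops at 24 mm. Only the blue plate and peg stand higher.
- slide (a joint): Forward travel of the aluminium slide along jig +x, m: starts 0 to 0.010, 0.060 when the halves meet, stop 0.075. Stays where left; 2 N friction plus 15 N per m/s. Its side arm (bar 20 mm wide, out to jig y 165 mm, top at 26 mm) runs up against the cam: the slide is stopped at 0.0265 by the cam's high side, at 0.0625 by its low point.
- slide_plate (a point): On the back face (jig -x side) of the slide's upright blue plate, mid-width, 55 mm above the bench. The plate is 60 mm wide along jig y, 10 mm thick, free from 22 to 70 mm above the bench; push this face towards jig +x. Behind it the slide and its side arm stay below 26 mm.
- sidearm_face (a point): Middle of the part of the side arm's front face that meets the cam, 19.5 mm above the bench, at jig y = 130 mm, level with the cam's pivot; moves with the slide.
- cam (a joint): Angle of the red eccentric cam about its vertical pivot, rad, counter-clockwise from above positive. 0: high side and peg point back (jig -x) at the side arm. +3.14 or -3.14 (the same): low point faces the arm, peg points straight forward (jig +x); this is wanted. Starts in -1.9 to 1.9, turns either way, range +-3.75. Friction 0.22 N m (5 N at the peg); stays where left.
- cam_pivot (a point): Top of the red cam disc on its pivot axis (steel bolt), 26 mm above the bench, at jig (-12.5, 130) mm; does not move. The disc is 76 mm across, 12 mm thick, its centre 18 mm off the pivot: the rim is 56 mm from the pivot on the high side and 20 mm at the low point, which a white dot marks.
- cam_peg (a point): Black peg on the cam's high side, opposite the white dot: upright, 14 mm diameter, 44 mm from the pivot axis, from 26 to 71 mm above the bench; this point is on its axis, 53 mm above the bench. From the pivot it lies at angle pi + cam joint value, counted from jig +x.
- tile_loose: Loose half of a cream tile with an ochre border, 50 (x) x 100 (y) x 8 mm, 90 g, lying on the jig board in front of the slide between the rails (2 mm play each side). Origin under its centre, axes as the jig's. Not to be touched or lifted, only pushed along by the slide.
- loose_break (a point): Middle of the loose half's broken (straight, brick-coloured) forward edge, half-way up (16 mm above the bench).
- tile_fixed: Fixed half of the tile, same size, fastened against the fence; its origin under its centre at jig (105, 0, 12) mm. Not to be touched.
- fixed_break (a point): Middle of the fixed half's broken backward edge, half-way up; axes as the jig's. The halves meet when the loose break reaches this point.
- dropper_green: Bystander: dark green dropper bottle, loose, 25 mm diameter, 72 mm tall, white cap, standing. Origin under its centre. Leave alone.
- dropper_rose: Bystander: rose dropper bottle, loose, 25 mm diameter, 72 mm tall, white cap, standing. Origin under its centre. Leave alone.
- dropper_dark: Bystander: black dropper bottle on the jig board, loose, 25 mm diameter, 72 mm tall, black cap, standing on the far left corner of the jig board. Origin under its centre. Leave alone.
- tape: Bystander: roll of masking tape, loose, 90 mm across, 24 mm high, lying flat. Origin under its centre. Leave alone.
- mug: Bystander: cream mug, loose, 72 mm across, 85 mm tall with a side handle. Origin under its centre. Leave alone.
- water_cup: Bystander: rose plastic cup, loose, 70 mm across, 85 mm tall. Origin under its centre. Leave alone.
- brush: Bystander: paint brush, loose, 190 mm long, lying flat. Origin under its centre. Leave alone.

How it is judged (in metres and radians):
On the way, in this order (a step that is already met when the one before it is completed fails the run):
1. the cam is turned to its low point while the slide is still back ((value of joint cam above 2.7916 rad or value of joint cam below -2.7916 rad) and value of joint slide below 0.02 m), for 0.2 s.
2. the slide has pushed the loose half up to the fixed half (value of joint slide above 0.057 m and x of loose_break in the frame of fixed_break between -0.003 and 0.003 m and y of loose_break in the frame of fixed_break between -0.004 and 0.004 m), for 0.2 s.
At the end, for the whole second after the job is handed in: The cam is within 0.40 rad of its low point (joint 3.14 or -3.14), the slide at 0.057 m or more, the loose half's break within 3 mm of the fixed half's along the track and 4 mm across it, the loose half flat (0.08 rad) and square (0.06 rad) in the jig, all at rest (all of step 2 and (value of joint cam above 2.7416 rad or value of joint cam below -2.7416 rad) and angle between tile_loose's own z axis and vertical below 0.08 rad and angle between the x axis of tile_loose and the x axis of jig, either way round below 0.06 rad and linear speed of tile_loose below 0.01 m/s and velocity of joint slide between -0.01 and 0.01 m/s and velocity of joint cam between -0.05 and 0.05 rad/s); the robot touches nothing.
It fails at once if the slide is pushed forward (past 20 mm) while the cam is not at its low point (more than 0.5 rad off) (value of joint slide above 0.02 m and value of joint cam between -2.64 and 2.64 rad).
It fails at once if the robot touches either half of the tile (contact force between any of tile_loose, tile_fixed and the fingers above 1 N or contact force between any of tile_loose, tile_fixed and the arm above 1 N).
It fails at once if the loose half is lifted or tipped (z of tile_loose in the frame of jig above 0.02 m or angle between tile_loose's own z axis and vertical above 0.2 rad).
It fails at once if the cam or the slide is squeezed or rammed (over 45 N from the fingers) (contact force between any of cam, slide and the fingers above 45 N).
It fails at once if one of the bottles, the tape, mug, cup or brush is disturbed (moved over 15 mm) (distance of any of dropper_green, dropper_rose, dropper_dark, tape, mug, water_cup, brush from where it was at the start of the episode above 0.015 m).
It also fails if it takes over 64 s, if anything falls off the work surface, if the arm or the gripper's body presses on something with over 40 N, if the wrist force passes 120 N, or if a joint passes its speed limit or range.

ROBOT

A 6-joint arm with a two-finger parallel gripper is mounted at the origin on the work surface. World frame = base frame: x ahead of the robot, y to its left, z up, the work surface at z = 0. Lengths are in mm, angles in degrees, forces in N, time in s.
With the tool pointing down it reaches from about 350 to 850 mm from the base axis. Payload 8.1 kg.
Tool frame: the origin (TCP) lies at the very end of the fingers, on their centre line; the grasp point (between the pads) lies 19 mm behind it; z points along the fingers, y is the direction in which the jaws open and shut (so a half turn about z gives the same grasp; the last joint's range is limited). The gripper opens to 85 mm and grips with 20 to 120 N. Pads are 22 mm wide; open, the fingers measure 114 mm over their backs; the gripper's body (76 mm by 85 mm) begins 54 mm behind the grasp point. The pads swing forward as they close: fully open they stand 13 mm farther back than shut.
Start: joints at [68.388, 7.471, 85.268, -0, 87.261, -4.893], TCP at [172.584, 574.648, 231.292] pointing down, gripper open.
Joint ranges: [-169.43, 169.43], [-51.17, 129.36], [1.28, 143.12], [-76.62, 256.62], [0, 156.53], [-152.29, 152.29]. Speed limits (degrees/s): [136.94, 136.94, 159.86, 180, 180, 180].

INTERFACE

Orientations are given as [roll, pitch, yaw] about the fixed x, y, z axes, in that order (R = Rz(yaw) Ry(pitch) Rx(roll)).
In Python, from bench import r gives the robot as it stands.
- The arm moves only by the shell command python3 -m jog 'ROWS' [OPENING] [FORCE]. ROWS is JSON, a list of rows, each a list of 6 numbers: the shift along the tool's x, y, z normalised to -1 to 1, where 1 is 0.25 m, then the turn, a rotation vector about the tool's x, y, z normalised to -1 to 1, where 1 is pi rad. In form: [[x, y, z, ax, ay, az], ...]. A call has 1 to 10 rows; each row is the pose to reach, as a shift and turn from the pose commanded when the call began, along the tool's axes at that moment, turning the shorter way round; what a row does not reach only later rows make up. A row lasts 1/10 s, in which the tool goes at most 50 mm and 8.59 degrees, less where a joint would pass 70% of its speed; a pose out of reach is approached as far as the arm can. A call with a number of a shift or a turn outside -1 to 1 is refused whole. A call with a gripper value outside its range is refused whole. OPENING is the opening, from 0 (shut) to 1 (fully open), set as the call begins (- or left out, the last holds). The fingers move at their own pace and stop on an object; FORCE is the grip in N (left out, the last holds). Time passes only in rows, so rows that repeat a pose let the fingers close. It gives the time, the measured TCP pose, the force and the opening at its end, in the units of the state.
- r.sense(): the state, without advancing time (a new reading comes with each control period).
- r.snapshot(name): name is "scene" or "top" or "wrist"; returns a dict with "pixels" (400x640x3 uint8, red, green, blue), "intrinsics" (3x3 intrinsics, pixels), "extrinsics" (4x4, takes a point from camera to world coordinates). Camera axes: x right, y down, z forward; pixel columns grow to the right and rows downward; lengths in mm; the calibration is good to about 2 mm. A picture is of the moment at which its call begins. There is no depth.
- r.hand_in(): hands the job in, once; it reports no verdict.
The state is a dict: "time": time; "joint_pos": joint angles; "qd": joint speeds; "joint_efforts": joint torques, N m; "tool_pos": TCP position; "tcp_rot": TCP orientation; "ft_force": force on the tool from outside, world axes, zero at the start; "wrist_torque": the same for the moment, N m; "finger_gap": finger opening in mm.
Only numpy, scipy, OpenCV 4.12 (cv2) and the standard library are available. Lean on these libraries where they do the work, as an engineer would, in place of code of your own. Each camera call takes 0.05 s, during which the arm holds its last target.

## Working session

There is one attempt and no reset: what is moved stays moved. The work goes in short steps, Python scripts to look and compute and a shell command to move; the robot and the scene stay as the last step left them, time stands still between calls to the robot, and variables do not carry over. Pictures are saved under pics/ and viewed, and the job is handed in when it is done.

```bash
ls; mkdir -p pics
python3 - <<'E'
from bench import r
import cv2,numpy as np
s=r.sense();print(s)
for n in("scene","top"):
    d=r.snapshot(n);cv2.imwrite(f"pics/{n}0.png",d["pixels"][:,:,::-1]);np.savez(f"pics/{n}0.npz",**d)
    print(n,d["intrinsics"],d["extrinsics"])
E
```

```text
pics
{'time': 0.0, 'joint_pos': array([ 6.83887133e+01,  7.51572714e+00,  8.53296730e+01,  2.39765050e-04,
        8.72609567e+01, -4.89234878e+00]), 'qd': array([0.01476175, 0.00111991, 0.04325531, 0.02252125, 0.06626398,
       0.03904557]), 'joint_efforts': array([ 5.38456407e-04, -5.69392884e+01, -5.00563216e+01, -6.60617434e-05,
        1.46046866e-02, -2.02289641e-05]), 'tool_pos': array([172.37331539, 574.13319368, 230.23419968]), 'tcp_rot': array([-1.79894051e+02, -9.30911915e-03,  1.63281042e+02]), 'ft_force': array([ 0.29524622, -0.23599488, -0.69273086]), 'wrist_torque': array([ 0.03883579,  0.00217532, -0.06764984]), 'finger_gap': 85.23558717005487}
scene [[361.68815801   0.         317.55016038]
 [  0.         361.68815801 201.43340633]
 [  0.           0.           1.        ]] [[ 4.63682293e-01  5.63689126e-01 -6.83559288e-01  1.21977466e+03]
 [ 8.85805259e-01 -2.78698272e-01  3.71047592e-01 -2.76506058e+02]
 [ 1.86487001e-02 -7.77548611e-01 -6.28546247e-01  6.40608149e+02]
 [ 0.00000000e+00  0.00000000e+00  0.00000000e+00  1.00000000e+00]]
top [[377.71063388   0.         316.34428667]
 [  0.         377.71063388 198.41747281]
 [  0.           0.           1.        ]] [[ 1.24959173e-02 -9.85071998e-01  1.71688703e-01  4.54815876e+02]
 [-9.99891941e-01 -1.36396011e-02 -5.48330852e-03  5.24872757e+01]
 [ 7.74321910e-03 -1.71601631e-01 -9.85135992e-01  1.06363934e+03]
 [ 0.00000000e+00  0.00000000e+00  0.00000000e+00  1.00000000e+00]]
```

View pics/scene0.png

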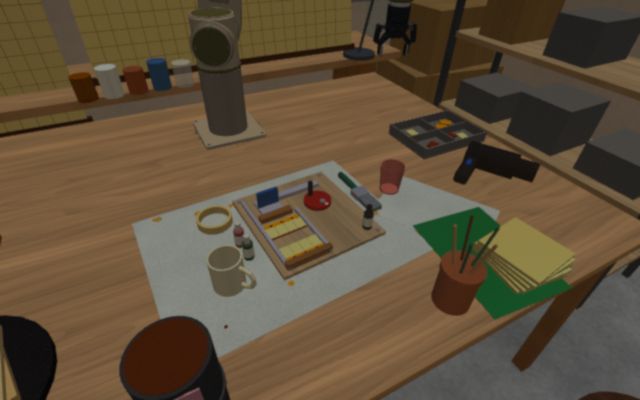

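View pics/top0.png

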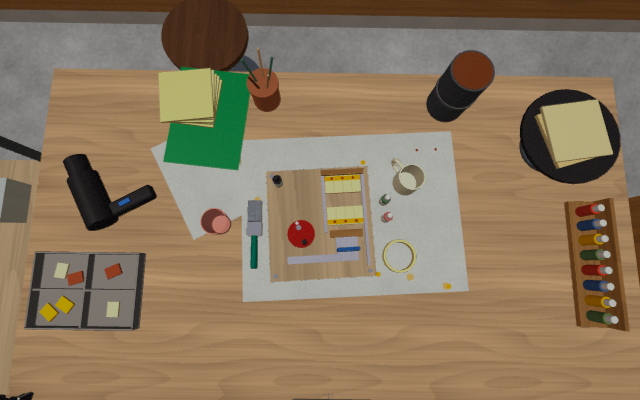

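Run:
```python
import cv2
a=cv2.imread("pics/top0.png")[150:300,240:400];cv2.imwrite("pics/t1.png",cv2.resize(a,None,fx=4,fy=4,interpolation=2))
a=cv2.imread("pics/scene0.png")[155:280,190:400];cv2.imwrite("pics/s1.png",cv2.resize(a,None,fx=3.8,fy=3.8,interpolation=2))
```

```text
(no output)
```

View pics/t1.png

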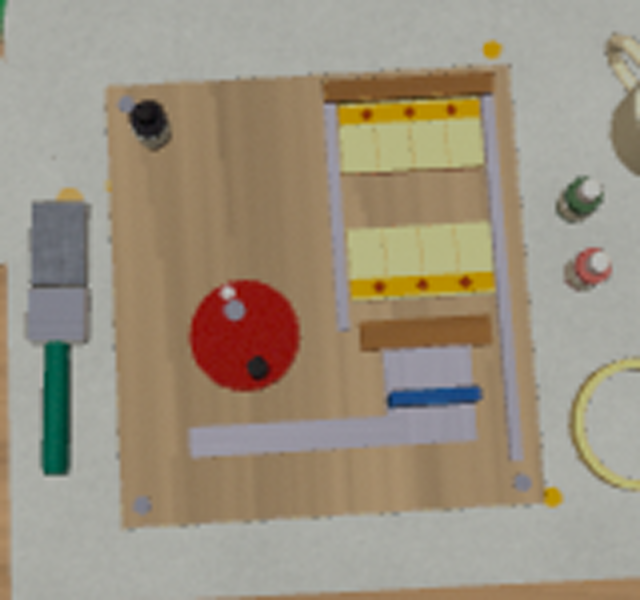

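View pics/s1.png

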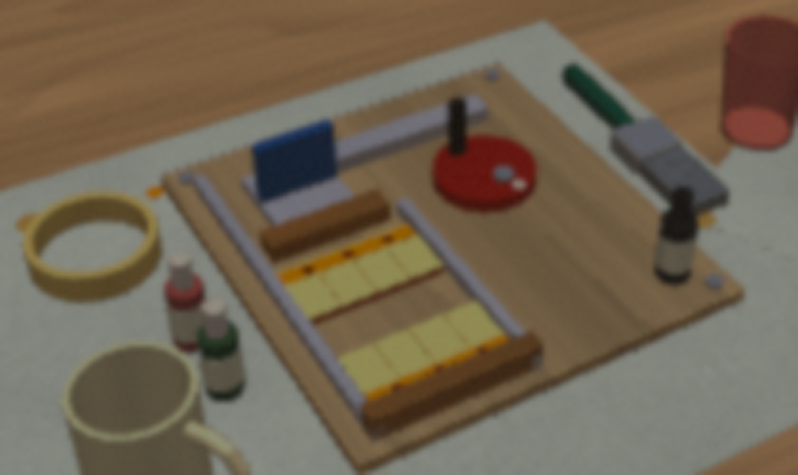

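```bash
cat > h.py <<'E'
import numpy as np,cv2
def load(f): return dict(np.load(f))
def cast(d,uv,z):
    uv=np.atleast_2d(np.asarray(uv,float));K=d["intrinsics"];T=d["extrinsics"]
    ray=np.c_[(uv[:,0]-K[0,2])/K[0,0],(uv[:,1]-K[1,2])/K[1,1],np.ones(len(uv))]@T[:3,:3].T
    o=T[:3,3];return o+ray*((z-o[2])/ray[:,2])[:,None]
def proj(d,p):
    T=d["extrinsics"];q=(np.atleast_2d(p)-T[:3,3])@T[:3,:3];q=q@d["intrinsics"].T;return q[:,:2]/q[:,2:]
def comps(m,n=20):
    k,l,s,c=cv2.connectedComponentsWithStats(m.astype(np.uint8))
    return [(l==i,s[i],c[i]) for i in range(1,k) if s[i,4]>=n]
E
python3 - <<'E'
from h import *
d=load("pics/top0.npz");p=d["pixels"];hsv=cv2.cvtColor(p,cv2.COLOR_RGB2HSV).astype(int);H,S,V=[hsv[...,i] for i in range(3)]
win=np.zeros(H.shape,bool);win[155:295,255:385]=1
# board: not the grey mat
m=((S>60)&win).astype(np.uint8)
k,l,s,c=cv2.connectedComponentsWithStats(m);i=1+np.argmax(s[1:,4])
print("board comp",s[i])
cs,_=cv2.findContours((l==i).astype(np.uint8),cv2.RETR_EXTERNAL,cv2.CHAIN_APPROX_NONE)
c0=max(cs,key=cv2.contourArea);w=cast(d,c0[:,0,:],12)[:,:2].astype(np.float32)
rr=cv2.minAreaRect(w);print(rr);print(cv2.boxPoints(rr))
for nm,mm,z in (("red",((H<6)|(H>174))&(S>150)&(V>90)&win,26),("blue",(H>100)&(H<125)&(S>130)&win,70),("dark",(V<60)&win,71)):
    for a,st,ce in comps(mm,8): print(nm,st,ce,cast(d,ce,z)[0].round(1))
E
```

```text
board comp [ 266  166  115  116 9759]
((569.9568481445312, 31.784942626953125), (311.2622985839844, 303.3878173828125), 4.101930618286133)
[[ 403.87354   171.95781 ]
 [ 425.5752   -130.65285 ]
 [ 736.04016  -108.387924]
 [ 714.3385    194.22273 ]]
red [287 220  28  28 522] [300.77969349 233.57471264] [537.2  88.2  26. ]
blue [337 247  23   5  76] [348.28947368 248.65789474] [496.  -38.1  70. ]
dark [273 175   9   9  59] [276.62711864 179.37288136] [678.3 154.4  71. ]
dark [302 239   5   6  21] [304.0952381  241.80952381] [512.2  77.5  71. ]
```

Run:
```python
from h import *
d=load("pics/top0.npz");p=d["pixels"];hsv=cv2.cvtColor(p,cv2.COLOR_RGB2HSV).astype(int);H,S,V=[hsv[...,i] for i in range(3)]
win=np.zeros(H.shape,bool);win[155:295,255:385]=1
m=cv2.morphologyEx(((S>60)&win).astype(np.uint8),cv2.MORPH_OPEN,np.ones((7,7)))
cs,_=cv2.findContours(m,cv2.RETR_EXTERNAL,cv2.CHAIN_APPROX_NONE)
c0=max(cs,key=cv2.contourArea);w=cast(d,c0[:,0,:],12)[:,:2].astype(np.float32)
print(cv2.minAreaRect(w));print(cv2.approxPolyDP(c0,4,True)[:,0])
# edge line fits
box=cv2.boxPoints(cv2.minAreaRect(w));
for i in range(4):
    a,b=box[i],box[(i+1)%4];t=(b-a)/np.linalg.norm(b-a);L=np.linalg.norm(b-a)
    u=(w-a)@t;n=(w-a)@np.array([-t[1],t[0]]);sel=(u>25)&(u<L-25)&(abs(n)<7)
    vx,vy,x,y=cv2.fitLine(w[sel],cv2.DIST_HUBER,0,.01,.01).ravel();print(i,sel.sum(),np.degrees(np.arctan2(vy,vx)),x,y)
```

```text
((570.6537475585938, 46.10383605957031), (307.95452880859375, 269.4010314941406), 4.061032772064209)
[[360 167]
 [280 171]
 [282 184]
 [268 185]
 [270 270]
 [278 280]
 [367 275]
 [365 251]
 [359 251]
 [356 261]
 [286 263]
 [290 255]
 [335 253]
 [336 236]
 [357 235]
 [358 245]
 [364 245]]
0 80 -86.02583 418.90674 26.239939
1 87 4.1714215 583.8833 -83.22796
2 73 -85.65933 722.7192 51.481216
3 88 4.096251 552.6782 178.04706
```

```bash
cat >> h.py <<'E'
yaw=np.radians(4.1);O=np.array([576.0,-34.4,0])
R=np.array([[np.cos(yaw),-np.sin(yaw),0],[np.sin(yaw),np.cos(yaw),0],[0,0,1]])
def j2w(p): return np.atleast_2d(p)@R.T+O
def w2j(p): return (np.atleast_2d(p)-O)@R
E
python3 - <<'E'
from h import *
d=load("pics/top0.npz");s=load("pics/scene0.npz")
print("bolt top",w2j(cast(d,(298.5,227.5),28)),"whitedot",w2j(cast(d,(297,223.3),26)))
for nm,P in dict(pivot=(-12.5,130,26),fixl=(80,0,20),c1=(-155,-75,12),c2=(-155,215,12),c3=(155,215,12),c4=(155,-75,12),blueL=(-80,30,70),blueR=(-80,-30,70)).items():
    print(nm,j2w(P).round(0),"top",proj(d,j2w(P)).round(1),"crop",((proj(d,j2w(P))-[240,150])*4).round(0),"scene crop",((proj(s,j2w(P))-[190,155])*3.8).round(0))
for sn,z in((s,"pics/s"),):
    p=s["pixels"];hsv=cv2.cvtColor(p,cv2.COLOR_RGB2HSV).astype(int);H,S,V=[hsv[...,i] for i in range(3)]
    win=np.zeros(H.shape,bool);win[160:240,240:345]=1
    for nm,mm,zz in (("red",((H<6)|(H>174))&(S>150)&win,26),("blue",(H>100)&(H<125)&(S>110)&win,70)):
        for a,st,ce in comps(mm,8): print(nm,st,w2j(cast(s,ce,zz)))
    for uv in ((190+255/3.8,155+145/3.8),(190+333/3.8,155+123/3.8)): print("blue top corner",w2j(cast(s,uv,70)))
    print("peg top",w2j(cast(s,(190+457/3.8,155+101/3.8),71)))
for uv in ((240+386/4,150+393/4),(240+480/4,150+387/4)): print("blue top corner(top)",w2j(cast(d,uv,70)))
E
```

```text
bolt top [[-13.12410987 130.36885512  28.        ]] whitedot [[ -1.10833232 133.97141459  26.        ]]
pivot [[554.  94.  26.]] top [[298.7 227.3]] crop [[235. 309.]] scene crop [[497. 176.]]
fixl [[656. -29.  20.]] top [[343.2 192.1]] crop [[413. 168.]] scene crop [[400. 328.]]
c1 [[ 427. -120.   12.]] top [[376.5 275.4]] crop [[546. 502.]] scene crop [[152. 174.]]
c2 [[406. 169.  12.]] top [[270.3 281.9]] crop [[121. 528.]] scene crop [[492.  61.]]
c3 [[715. 191.  12.]] top [[266.1 171.2]] crop [[105.  85.]] scene crop [[738. 288.]]
c4 [[736. -98.  12.]] top [[367.2 165.5]] crop [[509.  62.]] scene crop [[349. 465.]]
blueL [[494. -10.  70.]] top [[337.6 249.3]] crop [[390. 397.]] scene crop [[324. 119.]]
blueR [[498. -70.  70.]] top [[360.5 247.9]] crop [[482. 392.]] scene crop [[244. 146.]]
red [304 191  27  19 365] [[-22.6444696  123.10480977  26.        ]]
blue [257 187  21  20 275] [[-51.62266058  -7.7468925   70.        ]]
blue top corner [[-77.49775995 -23.40229828  70.        ]]
blue top corner [[-73.18355131  33.24913618  70.        ]]
peg top [[-51.09291026 119.89965847  71.        ]]
blue top corner(top) [[-77.23088604  32.67892142  70.        ]]
blue top corner(top) [[-76.95705934 -28.94769303  70.        ]]
```

```bash
cat >> h.py <<'E'
from scipy.spatial.transform import Rotation as Ro
def rows(targets):
    """targets: list of (world xyz, yaw deg); tool down"""
    from bench import r
    s=r.sense();C=Ro.from_euler("xyz",s["tcp_rot"],degrees=True)
    for p,y in targets:
        T=Ro.from_euler("xyz",[180,0,y],degrees=True)
        print(np.round(np.r_[C.inv().apply(np.asarray(p)-s["tool_pos"])/250,(C.inv()*T).as_rotvec()/np.pi],3).tolist())
    print("t",s["time"],s["tool_pos"].round(1),s["tcp_rot"].round(1),s["ft_force"].round(1))
def cam(phi_lag,off,z,rad=44):
    """tool trailing the peg: peg joint angle (rad), tangential offset mm"""
    f=np.pi+phi_lag;rh=np.array([np.cos(f),np.sin(f)]);th=np.array([-rh[1],rh[0]])
    q=np.array([-12.5,130])+rad*rh-off*th
    return j2w([q[0],q[1],z])[0]
E
python3 - <<'E'
from h import *
p=cam(.31,32,120);print(p)
rows([(p,118),((p*0+[330,330,220]),118)])
E
```

```text
[501.48580866 107.68815442 120.        ]
[-1.798, -1.408, 0.444, -0.001, 0.0, 0.252]
[-0.885, -0.754, 0.043, -0.001, 0.0, 0.252]
t 0.1 [172.4 574.2 230.4] [-179.9   -0.   163.3] [ 0.4  0.1 -0.8]
```

```bash
python3 -m jog '[[-0.885,-0.754,0.043,0,0,0.252],[-0.885,-0.754,0.043,0,0,0.252],[-0.885,-0.754,0.043,0,0,0.252],[-0.885,-0.754,0.043,0,0,0.252],[-0.885,-0.754,0.043,0,0,0.252],[-0.885,-0.754,0.043,0,0,0.252],[-0.885,-0.754,0.043,0,0,0.252],[-0.885,-0.754,0.043,0,0,0.252]]' 0
python3 - <<'E'
from h import *
rows([(cam(.31,32,130),118)])
E
```

```text
time: 0.9
tool_pos: [330.6, 329.7, 220.3]
tcp_rot: [-180.0, -0.0, 117.8]
ft_force: [0.5, 0.5, 0.6]
finger_gap: -0.2
[-1.104, 0.191, 0.361, -0.0, -0.0, -0.001]
t 0.9 [330.6 329.7 220.3] [-180.    -0.   117.8] [0.5 0.5 0.6]
```

```bash
python3 -m jog '[[-0.2,0.035,0.06,0,0,0],[-0.4,0.07,0.12,0,0,0],[-0.6,0.105,0.18,0,0,0],[-0.8,0.14,0.24,0,0,0],[-1,0.175,0.3,0,0,0],[-1,0.19,0.34,0,0,0],[-1,0.19,0.34,0,0,0]]'
python3 - <<'E'
from h import *
from bench import r
rows([(cam(.31,32,130),118)])
d=r.snapshot("wrist");np.savez("pics/w1.npz",**d);cv2.imwrite("pics/w1.png",d["pixels"][:,:,::-1]);print(d["extrinsics"].round(2),d["intrinsics"])
E
```

```text
time: 1.6
tool_pos: [488.8, 131.1, 133.0]
tcp_rot: [-179.8, -0.1, 117.9]
ft_force: [-0.3, 0.3, -0.0]
finger_gap: -0.1
[-0.107, 0.001, 0.012, -0.001, -0.0, -0.001]
t 1.6 [488.8 131.1 133. ] [-1.798e+02 -1.000e-01  1.179e+02] [-0.3  0.3 -0. ]
[[ 8.8000e-01  4.5000e-01  1.3000e-01  4.5478e+02]
 [ 4.7000e-01 -8.5000e-01 -2.6000e-01  1.9809e+02]
 [-0.0000e+00  2.9000e-01 -9.6000e-01  2.7617e+02]
 [ 0.0000e+00  0.0000e+00  0.0000e+00  1.0000e+00]] [[313.65200775   0.         316.49797779]
 [  0.         313.65200775 194.4520572 ]
 [  0.           0.           1.        ]]
```

View pics/w1.png

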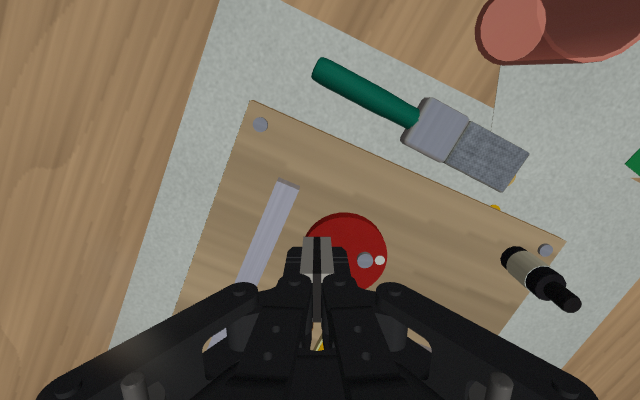

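Run:
```python
from h import *
d=load("pics/w1.npz")
for uv,z in (((250,100),12),((565,240),12),((366,260),28),((260,124),13),((545,250),13)): print(w2j(cast(d,uv,z)).round(1))
print(w2j([488.8,131.1,0]))
```

```text
[[-154.2  218.2   12. ]]
[[153.2 218.8  12. ]]
[[-10.7 133.7  28. ]]
[[-139.9  203.8   13. ]]
[[141.6 203.2  13. ]]
[[-75.14400923 171.31102672   0.        ]]
```

```bash
sed -i 's/O=np.array(\[576.0,-34.4,0\])/O=np.array([576.0,-32.9,0])/' h.py
python3 - <<'E'
from h import *
rows([(cam(.31,32,130),112),(cam(.31,32,40),112)])
E
```

```text
[-0.106, 0.003, 0.017, -0.001, -0.0, 0.033]
[-0.106, 0.004, 0.377, -0.001, -0.0, 0.033]
t 1.65 [488.5 132.3 134.2] [-1.798e+02 -1.000e-01  1.179e+02] [0.2 0.7 0.4]
```

```bash
python3 -m jog '[[-0.106,0.003,0.017,0,0,0.033],[-0.106,0.003,0.017,0,0,0.033],[-0.106,0.003,0.117,0,0,0.033],[-0.106,0.004,0.217,0,0,0.033],[-0.106,0.004,0.317,0,0,0.033],[-0.106,0.004,0.377,0,0,0.033],[-0.106,0.004,0.377,0,0,0.033],[-0.106,0.004,0.377,0,0,0.033]]'
python3 - <<'E'
from h import *
from bench import r
for n in("scene","top"):
    d=r.snapshot(n);np.savez(f"pics/{n}2.npz",**d)
    c=(slice(150,300),slice(240,400)) if n=="top" else (slice(155,280),slice(190,400))
    cv2.imwrite(f"pics/{n}2.png",cv2.resize(d["pixels"][c][:,:,::-1],None,fx=3.6,fy=3.6,interpolation=2))
Y=lambda a:112+(a-.31)*np.degrees(1)*0.85
rows([(cam(a,o,40),Y(a)) for a,o in ((.31,18),(.5,18),(.7,18),(.9,18),(1.1,18),(1.3,18))])
E
```

```text
time: 2.45
tool_pos: [502.8, 109.8, 42.2]
tcp_rot: [180.0, -0.0, 112.1]
ft_force: [-0.1, -0.5, -0.2]
finger_gap: 0.1
[-0.053, -0.009, 0.012, 0.001, 0.0, 0.0]
[-0.088, -0.02, 0.012, 0.001, 0.0, -0.051]
[-0.126, -0.023, 0.012, 0.001, 0.0, -0.105]
[-0.164, -0.02, 0.012, 0.001, 0.0, -0.16]
[-0.2, -0.009, 0.012, 0.001, 0.0, -0.214]
[-0.233, 0.01, 0.012, 0.001, 0.001, -0.268]
t 2.55 [503.8 109.4  43.1] [179.9   0.  112. ] [ 0.3 -0.7 -0.1]
```

View pics/scene2.png

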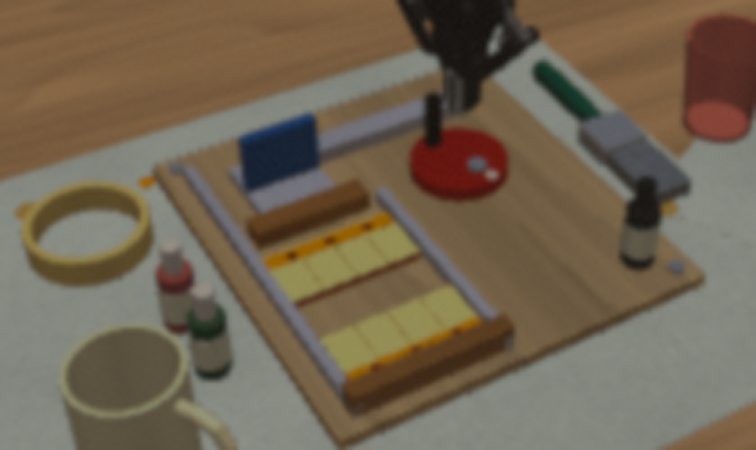

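View pics/top2.png

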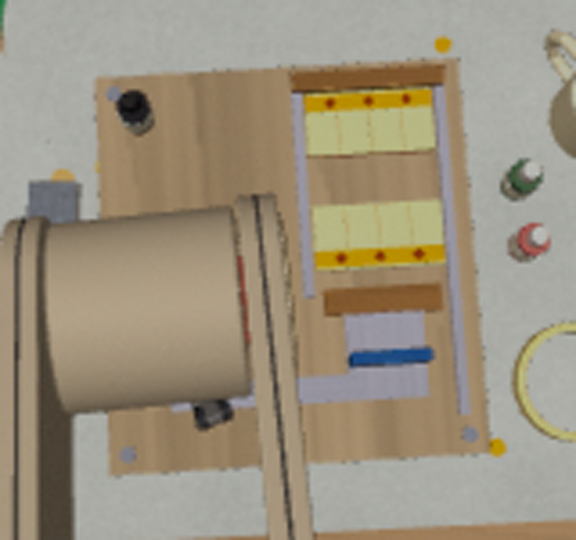

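```bash
python3 -m jog '[[-0.025,-0.004,0.012,0,0,0],[-0.053,-0.009,0.012,0,0,0],[-0.07,-0.015,0.012,0,0,-0.025],[-0.088,-0.02,0.012,0,0,-0.05],[-0.107,-0.022,0.012,0,0,-0.078],[-0.126,-0.023,0.012,0,0,-0.105],[-0.145,-0.022,0.012,0,0,-0.132],[-0.164,-0.02,0.012,0,0,-0.16],[-0.164,-0.02,0.012,0,0,-0.16]]'
python3 - <<'E'
from h import *
from bench import r
for n in("scene",):
    d=r.snapshot(n);np.savez(f"pics/{n}3.npz",**d)
    c=(slice(155,280),slice(190,400))
    cv2.imwrite(f"pics/{n}3.png",cv2.resize(d["pixels"][c][:,:,::-1],None,fx=3.6,fy=3.6,interpolation=2))
Y=lambda a:112+(a-.31)*np.degrees(1)*0.85
rows([(cam(a,18,40),Y(a)) for a in (.9,1.1,1.3,1.5,1.7,1.9)])
E
```

```text
time: 3.45
tool_pos: [513.6, 68.6, 38.7]
tcp_rot: [180.0, -0.0, 140.9]
ft_force: [-0.7, 2.2, 0.9]
finger_gap: -0.0
[-0.0, 0.006, -0.006, 0.0, -0.0, -0.0]
[-0.038, -0.002, -0.006, 0.0, -0.0, -0.054]
[-0.076, -0.002, -0.006, 0.0, -0.0, -0.108]
[-0.113, 0.006, -0.006, 0.0, -0.0, -0.162]
[-0.148, 0.021, -0.006, 0.0, -0.0, -0.217]
[-0.179, 0.042, -0.006, 0.0, 0.0, -0.271]
t 3.5 [513.5  68.6  38.6] [180.   -0.  140.7] [-1.1  2.4  1.5]
```

View pics/scene3.png

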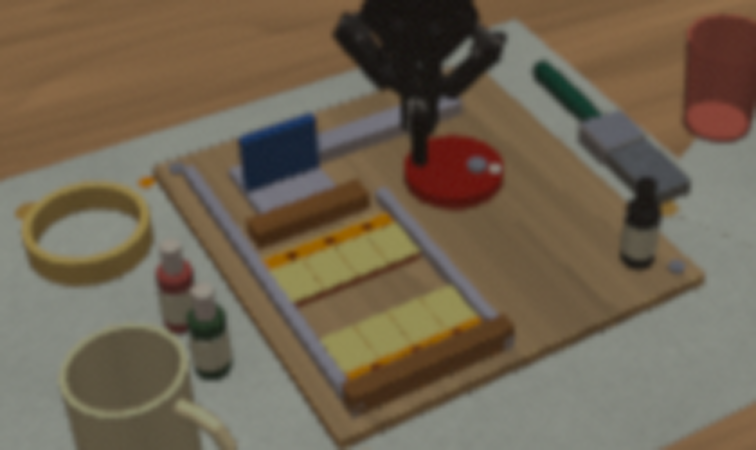

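```bash
python3 -m jog '[[-0.019,0.002,-0.006,0,0,-0.027],[-0.038,-0.002,-0.006,0,0,-0.054],[-0.057,-0.003,-0.006,0,0,-0.081],[-0.076,-0.002,-0.006,0,0,-0.108],[-0.095,0.001,-0.006,0,0,-0.135],[-0.113,0.006,-0.006,0,0,-0.162],[-0.131,0.013,-0.006,0,0,-0.19],[-0.148,0.021,-0.006,0,0,-0.217],[-0.148,0.021,-0.006,0,0,-0.217]]'
python3 - <<'E'
from h import *
from bench import r
for n in("scene",):
    d=r.snapshot(n);np.savez(f"pics/{n}4.npz",**d)
    c=(slice(155,280),slice(190,400))
    cv2.imwrite(f"pics/{n}4.png",cv2.resize(d["pixels"][c][:,:,::-1],None,fx=3.6,fy=3.6,interpolation=2))
Y=lambda a:112+(a-.31)*np.degrees(1)*0.85
rows([(cam(a,18,40),Y(a)) for a in (1.7,1.9,2.1,2.3,2.5)])
E
```

```text
time: 4.4
tool_pos: [544.2, 49.2, 38.9]
tcp_rot: [-180.0, -0.2, 179.9]
ft_force: [-3.5, 0.3, -1.7]
finger_gap: 0.3
[-0.005, -0.001, -0.004, -0.0, -0.001, -0.0]
[-0.043, -0.004, -0.004, 0.0, -0.001, -0.054]
[-0.08, 0.001, -0.004, 0.0, -0.001, -0.108]
[-0.116, 0.013, -0.004, 0.0, -0.001, -0.162]
[-0.149, 0.031, -0.005, 0.0, -0.001, -0.216]
t 4.45 [544.2  49.3  39. ] [-1.800e+02 -1.000e-01  1.797e+02] [-3.2 -0.1 -2.6]
```

View pics/scene4.png

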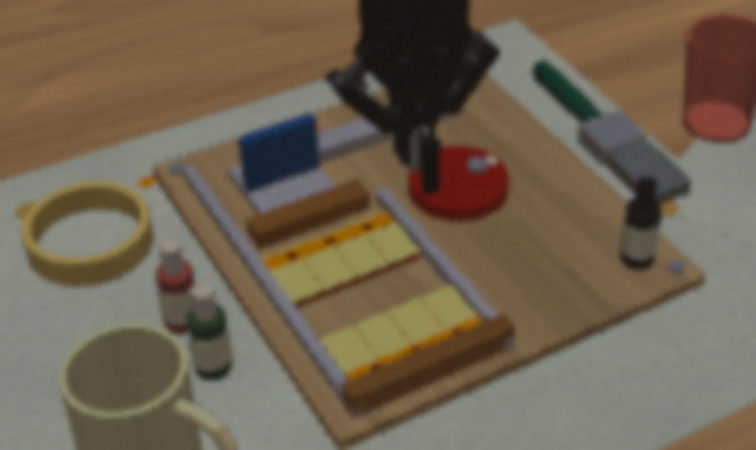

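```bash
python3 -m jog '[[-0.024,-0.003,-0.004,0,0,-0.027],[-0.043,-0.004,-0.004,0,0,-0.054],[-0.062,-0.002,-0.004,0,0,-0.081],[-0.08,0.001,-0.004,0,0,-0.108],[-0.098,0.006,-0.004,0,0,-0.135],[-0.116,0.013,-0.004,0,0,-0.162],[-0.133,0.021,-0.004,0,0,-0.19],[-0.149,0.031,-0.004,0,0,-0.216],[-0.149,0.031,-0.004,0,0,-0.216]]'
python3 - <<'E'
from h import *
from bench import r
for n in("scene",):
    d=r.snapshot(n);np.savez(f"pics/{n}5.npz",**d)
    c=(slice(155,280),slice(190,400))
    cv2.imwrite(f"pics/{n}5.png",cv2.resize(d["pixels"][c][:,:,::-1],None,fx=3.6,fy=3.6,interpolation=2))
Y=lambda a:min(235,112+(a-.31)*np.degrees(1)*0.85)
rows([(cam(a,18,40),Y(a)) for a in (2.5,2.7,2.8,2.9,3.0,3.1,3.2)])
E
```

```text
time: 5.35
tool_pos: [580.9, 56.9, 39.6]
tcp_rot: [179.9, -0.2, -141.3]
ft_force: [-4.5, -0.9, -1.7]
finger_gap: 0.1
[-0.002, -0.001, -0.001, 0.0, -0.001, -0.0]
[-0.04, 0.001, -0.001, 0.001, -0.001, -0.054]
[-0.059, 0.004, -0.001, 0.001, -0.001, -0.082]
[-0.077, 0.01, -0.001, 0.001, -0.001, -0.091]
[-0.095, 0.017, -0.001, 0.001, -0.001, -0.091]
[-0.111, 0.026, -0.001, 0.001, -0.001, -0.091]
[-0.127, 0.037, -0.001, 0.001, -0.001, -0.091]
t 5.4 [581.1  56.8  39.8] [ 179.9   -0.2 -141.4] [-4.8 -0.9 -2.8]
```

View pics/scene5.png

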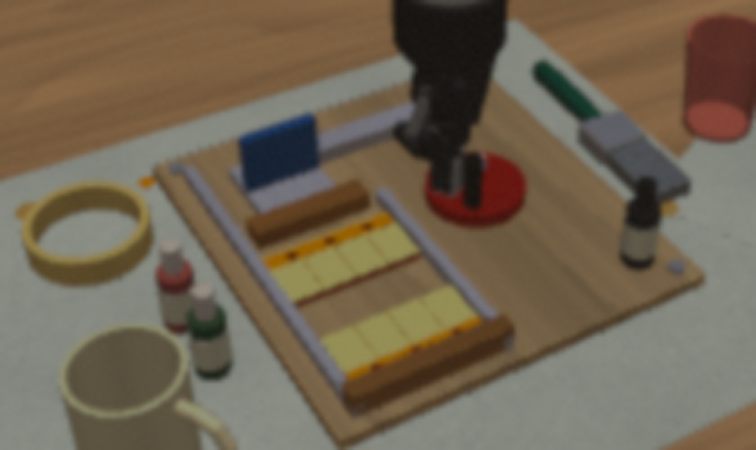

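```bash
python3 -m jog '[[-0.021,0,-0.001,0,0,-0.027],[-0.04,0.001,-0.001,0,0,-0.054],[-0.059,0.004,-0.001,0,0,-0.08],[-0.077,0.01,-0.001,0,0,-0.09],[-0.095,0.017,-0.001,0,0,-0.09],[-0.103,0.021,-0.001,0,0,-0.09],[-0.103,0.021,-0.001,0,0,-0.09]]'
python3 - <<'E'
from h import *
from bench import r
for n in("scene","top","wrist"):
    d=r.snapshot(n);np.savez(f"pics/{n}6.npz",**d)
    c=(slice(155,280),slice(190,400)) if n=="scene" else (slice(150,300),slice(240,400))
    if n=="wrist": c=(slice(0,400),slice(0,640))
    cv2.imwrite(f"pics/{n}6.png",cv2.resize(d["pixels"][c][:,:,::-1],None,fx=1 if n=="wrist" else 3.6,fy=1 if n=="wrist" else 3.6,interpolation=2))
Y=lambda a:235
rows([(cam(a,18,40),Y(a)) for a in (3.0,3.1,3.2)])
E
```

```text
time: 6.1
tool_pos: [599.5, 76.5, 41.0]
tcp_rot: [-179.9, -0.1, -125.2]
ft_force: [-1.0, -3.6, -1.7]
finger_gap: -0.1
[0.012, 0.005, 0.004, -0.0, -0.0, -0.001]
[-0.007, 0.009, 0.004, -0.0, -0.0, -0.001]
[-0.025, 0.014, 0.004, -0.0, -0.0, -0.001]
t 6.25 [599.5  76.6  41.1] [-179.9   -0.  -125.2] [ 0.1 -5.  -2.3]
```

View pics/scene6.png

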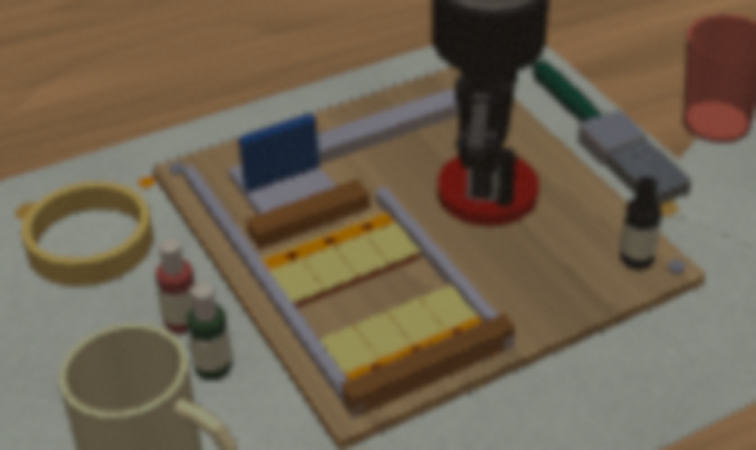

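View pics/wrist6.png

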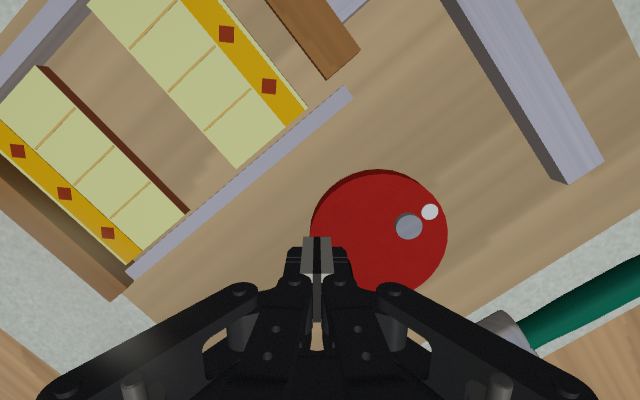

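View pics/top6.png

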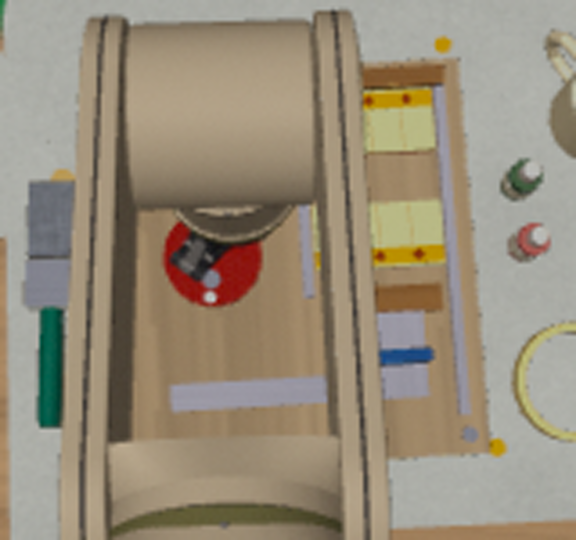

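```bash
cat > ang.py <<'E'
from h import *
import sys
d=load(sys.argv[1]);p=d["pixels"];hsv=cv2.cvtColor(p,cv2.COLOR_RGB2HSV).astype(int);H,S,V=[hsv[...,i] for i in range(3)]
red=((H<6)|(H>174))&(S>150)&(V>80)
c=max(comps(red,500),key=lambda q:q[1][4]);x,y,w,h,_=c[1]
box=np.zeros(H.shape,bool);box[y:y+h,x:x+w]=1
gr=comps(box&(S<60)&(V>100),25)
pts=[(w2j(cast(d,ce,27))[0],st[4],np.array(ce).round(1),p[int(ce[1]),int(ce[0])]) for _,st,ce in gr]
for q in pts: print(q)
br=[q for q in pts if q[3].mean()>175];bo=[q for q in pts if q[3].mean()<=175]
print("bright",len(br),"bolt",len(bo))
E
python3 ang.py pics/wrist6.npz
python3 - <<'E'
from h import *
d=load("pics/wrist6.npz");a,b=[w2j(cast(d,u,27))[0] for u in((409,227),(430,212))];v=b-a;print(v,np.degrees(np.arctan2(v[1],v[0])))
a,b=[w2j(cast(d,u,24))[0] for u in((288,118),(345,90))];print("rail",a,b)
# arm bar edge
a,b=[w2j(cast(d,u,26))[0] for u in((500,0),(603,160))];print("arm back edge",a,b)
E
```

```text
(array([-25.65385515, 133.56275668,  27.        ]), np.int32(212), array([429.2, 211.3]), array([185, 189, 193], dtype=uint8))
(array([-12.23122459, 133.92976698,  27.        ]), np.int32(503), array([408.7, 226.6]), array([130, 135, 145], dtype=uint8))
(array([ 48.35312276, 124.44557992,  27.        ]), np.int32(25), array([311.1, 277.2]), array([174, 171, 163], dtype=uint8))
(array([ 41.97321004, 128.42330968,  27.        ]), np.int32(48), array([324.2, 275.7]), array([176, 173, 165], dtype=uint8))
bright 1 bolt 3
[-13.54158446  -0.05094036   0.        ] -179.7844673446843
rail [ 1.14077951 49.33214636 24.        ] [-28.86613279  56.85331318  24.        ]
arm back edge [-105.06380395   70.42299046   26.        ] [-109.58258064  166.85775649   26.        ]
```

```bash
python3 -m jog '[[0.03,0,0,0,0,0],[0.07,0,0,0,0,0],[0.07,0,-0.05,0,0,0],[0.07,0,-0.2,0,0,0],[0.07,0,-0.4,0,0,0],[0.07,0,-0.44,0,0,0]]'
python3 - <<'E'
from h import *
rows([(j2w([-125,0,150])[0],184),(j2w([-125,0,42])[0],184)])
E
```

```text
time: 6.85
tool_pos: [593.2, 63.4, 159.6]
tcp_rot: [-179.5, 0.4, -125.1]
ft_force: [1.7, -0.2, 1.5]
finger_gap: 0.1
[0.671, 0.223, 0.032, -0.002, 0.003, 0.283]
[0.674, 0.227, 0.464, -0.002, 0.003, 0.283]
t 6.85 [593.2  63.4 159.6] [-179.5    0.4 -125.1] [ 1.7 -0.2  1.5]
```

```bash
python3 -m jog '[[0.671,0.223,0.03,0,0,0.283],[0.671,0.223,0.03,0,0,0.283],[0.671,0.223,0.03,0,0,0.283],[0.671,0.223,0.03,0,0,0.283],[0.671,0.223,0.03,0,0,0.283],[0.671,0.223,0.03,0,0,0.283],[0.671,0.223,0.03,0,0,0.283],[0.671,0.223,0.03,0,0,0.283]]'
python3 - <<'E'
from h import *
from bench import r
for n in("scene","top","wrist"):
    d=r.snapshot(n);np.savez(f"pics/{n}7.npz",**d)
    c=(slice(155,280),slice(190,400)) if n=="scene" else (slice(150,300),slice(240,400))
    if n=="wrist": c=(slice(0,400),slice(0,640))
    cv2.imwrite(f"pics/{n}7.png",cv2.resize(d["pixels"][c][:,:,::-1],None,fx=1 if n=="wrist" else 3.6,fy=1 if n=="wrist" else 3.6,interpolation=2))
rows([(j2w([-125,0,42])[0],184.1)])
E
python3 ang.py pics/scene7.npz;python3 ang.py pics/wrist7.npz
```

```text
time: 7.65
tool_pos: [447.6, -42.0, 144.2]
tcp_rot: [-180.0, 0.1, -175.8]
ft_force: [0.4, -0.7, 0.1]
finger_gap: 0.1
[-0.015, -0.001, 0.407, 0.0, 0.0, 0.0]
t 7.8 [447.4 -41.9 143.7] [ 180.     0.  -175.9] [-0.3 -0.  -0.6]
(array([-25.81455811, 133.40704048,  27.        ]), np.int32(59), array([454.3, 292.4]), array([168, 172, 165], dtype=uint8))
(array([-10.71120988, 134.44212917,  27.        ]), np.int32(112), array([453.4, 305.8]), array([113, 117, 128], dtype=uint8))
bright 0 bolt 2Traceback (most recent call last):
  File "ang.py", line 5, in <module>
    c=max(comps(red,500),key=lambda q:q[1][4]);x,y,w,h,_=c[1]
ValueError: max() iterable argument is empty
```

View pics/scene7.png

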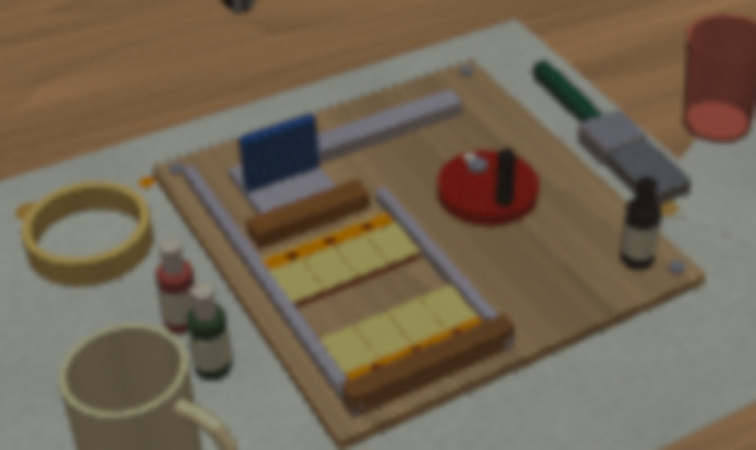

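View pics/wrist7.png

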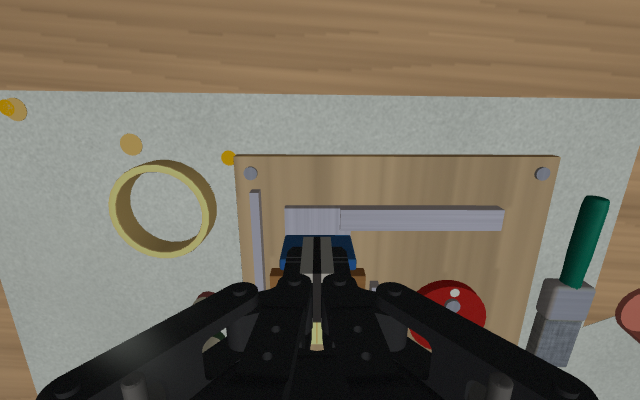

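View pics/top7.png

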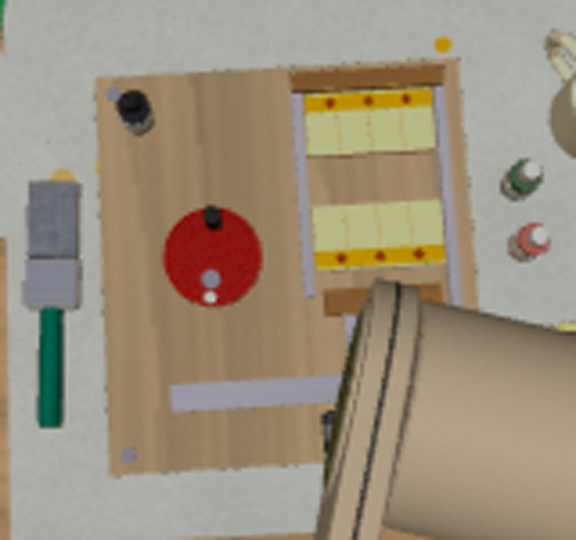

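```bash
python3 - <<'E'
from h import *
d=load("pics/top7.npz")
f=lambda u,v,z:w2j(cast(d,(240+u/3.6,150+v/3.6),z))[0].round(1)
print("fixed break",f(370,152,20),"loose break",f(375,203,20))
w=load("pics/wrist7.npz")
for v in (236,246,262): print(v,w2j(cast(w,(290,v),70)).round(1))
a=w["pixels"][225:290,285:300].mean(1);print(a[::3].round(0))
E
python3 -m jog '[[0,0,0.1,0,0,0],[0,0,0.2,0,0,0],[0,0,0.3,0,0,0],[0,0,0.4,0,0,0],[0,0,0.407,0,0,0],[0,0,0.407,0,0,0]]'
```

```text
fixed break [79.6 -0.3 20. ] loose break [39.2 -1.3 20. ]
236 [[-104.1  -18.6   70. ]]
246 [[-95.8 -18.8  70. ]]
262 [[-82.2 -19.1  70. ]]
[[137. 138. 149.]
 [138. 139. 150.]
 [138. 139. 150.]
 [135. 137. 148.]
 [ 14.  33.  54.]
 [ 14.  33.  54.]
 [ 15.  34.  54.]
 [ 14.  30.  49.]
 [ 14.  21.  27.]
 [ 13.  17.  21.]
 [ 14.  17.  20.]
 [ 15.  17.  19.]
 [ 27.  30.  33.]
 [ 13.  14.  15.]
 [ 13.  14.  14.]
 [ 14.  15.  15.]
 [ 15.  15.  15.]
 [ 14.  15.  15.]
 [ 13.  14.  14.]
 [ 28.  28.  29.]
 [ 23.  23.  24.]
 [ 13.  14.  14.]]
time: 8.4
tool_pos: [446.7, -41.8, 41.6]
tcp_rot: [180.0, -0.1, -175.9]
ft_force: [-0.1, 0.2, 0.1]
finger_gap: 0.1
```

```bash
python3 -m jog '[[-0.04,0,0,0,0,0],[-0.08,0,0,0,0,0],[-0.1,0,0,0,0,0],[-0.12,0,0,0,0,0],[-0.14,0,0,0,0,0],[-0.16,0,0,0,0,0],[-0.18,0,0,0,0,0],[-0.2,0,0,0,0,0],[-0.2,0,0,0,0,0]]'
python3 - <<'E'
from h import *
from bench import r
s=r.sense();print(w2j(s["tool_pos"]),s["ft_force"]@R)
for n in("scene","top"):
    d=r.snapshot(n);np.savez(f"pics/{n}8.npz",**d)
    c=(slice(155,280),slice(190,400)) if n=="scene" else (slice(150,300),slice(240,400))
    cv2.imwrite(f"pics/{n}8.png",cv2.resize(d["pixels"][c][:,:,::-1],None,fx=3.6,fy=3.6,interpolation=2))
E
```

```text
time: 9.3
tool_pos: [497.9, -38.5, 41.8]
tcp_rot: [-180.0, 0.0, -176.0]
ft_force: [-0.4, -0.6, -0.1]
finger_gap: 0.3
[[-7.83384826e+01 -4.64249396e-02  4.18173071e+01]] [-0.44044102 -0.60621987 -0.0830433 ]
```

View pics/scene8.png

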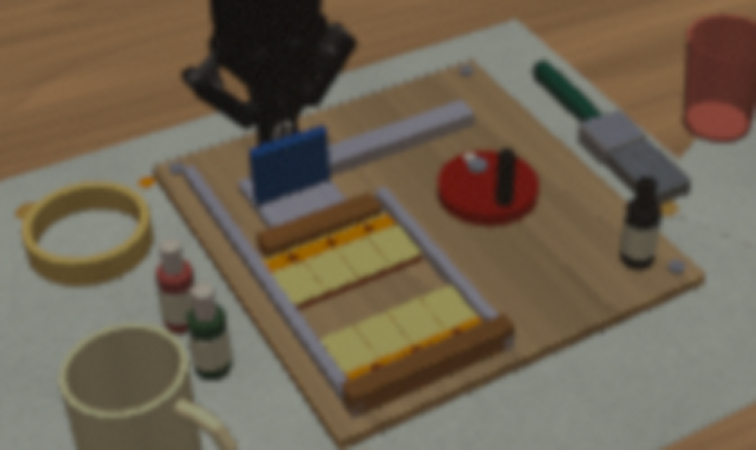

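View pics/top8.png

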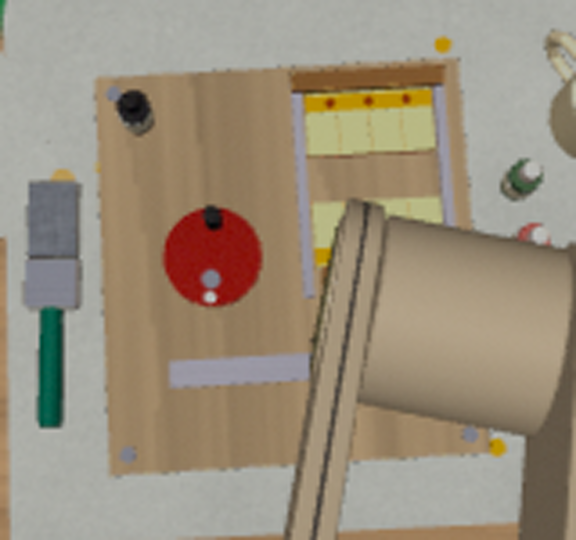

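```bash
python3 -m jog '[[-0.016,0,0,0,0,0],[-0.032,0,0,0,0,0],[-0.048,0,0,0,0,0],[-0.064,0,0,0,0,0],[-0.08,0,0,0,0,0],[-0.096,0,0,0,0,0],[-0.112,0,0,0,0,0],[-0.128,0,0,0,0,0],[-0.136,0,0,0,0,0],[-0.136,0,0,0,0,0]]'
python3 - <<'E'
from h import *
from bench import r
s=r.sense();print(w2j(s["tool_pos"]),s["ft_force"]@R)
for n in("scene","top"):
    d=r.snapshot(n);np.savez(f"pics/{n}9.npz",**d)
    c=(slice(155,280),slice(190,400)) if n=="scene" else (slice(150,300),slice(240,400))
    cv2.imwrite(f"pics/{n}9.png",cv2.resize(d["pixels"][c][:,:,::-1],None,fx=3.6,fy=3.6,interpolation=2))
E
```

```text
time: 10.4
tool_pos: [531.6, -36.2, 41.9]
tcp_rot: [-180.0, 0.0, -176.0]
ft_force: [-0.7, -0.4, 0.5]
finger_gap: -0.3
[[-44.51175235  -0.1361047   41.89084297]] [-0.73961084 -0.39386974  0.49739566]
```

View pics/scene9.png

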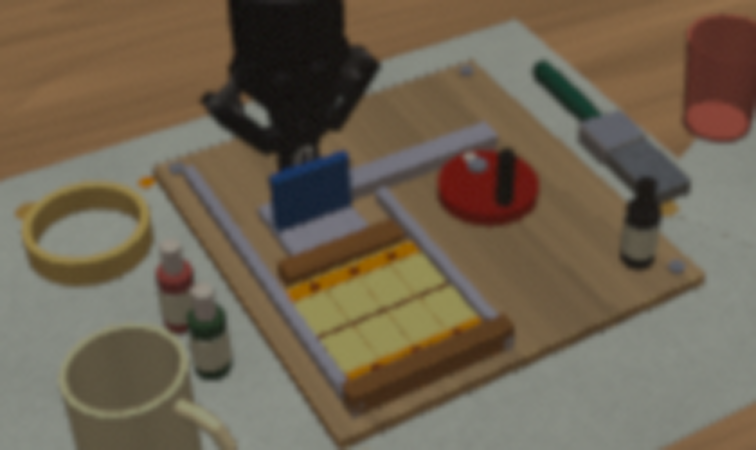

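View pics/top9.png

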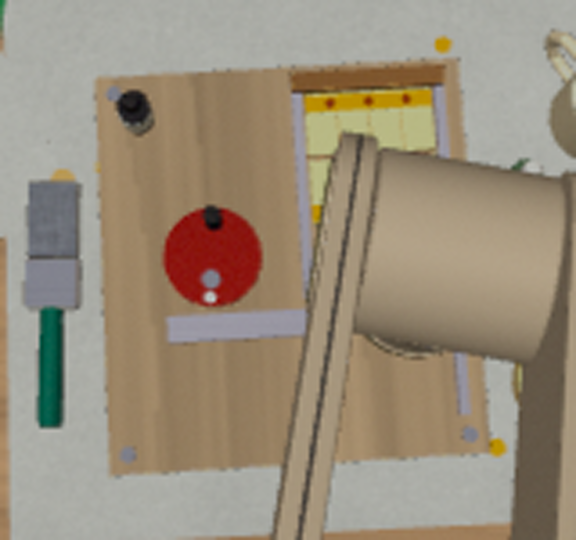

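```bash
for i in 1; do python3 -m jog '[[-0.002,0,0,0,0,0],[-0.004,0,0,0,0,0],[-0.006,0,0,0,0,0],[-0.008,0,0,0,0,0]]'; done
python3 - <<'E'
from h import *
from bench import r
s=r.sense();print(w2j(s["tool_pos"]),s["ft_force"]@R)
E
```

```text
time: 10.9
tool_pos: [533.1, -36.2, 42.0]
tcp_rot: [-180.0, 0.0, -176.0]
ft_force: [-2.6, -0.4, 1.1]
finger_gap: -0.0
[[-42.9850516   -0.18485802  41.95364865]] [-2.65076813 -0.17914471  1.14579533]
```

```bash
python3 -m jog '[[-0.002,0,0,0,0,0],[-0.004,0,0,0,0,0],[-0.004,0,0,0,0,0]]'
python3 - <<'E'
from h import *
from bench import r
s=r.sense();print(w2j(s["tool_pos"]),s["ft_force"]@R)
for n in("scene","top"):
    d=r.snapshot(n);np.savez(f"pics/{n}10.npz",**d)
    c=(slice(190,265),slice(255,345)) if n=="scene" else (slice(150,300),slice(240,400))
    cv2.imwrite(f"pics/{n}10.png",cv2.resize(d["pixels"][c][:,:,::-1],None,fx=7 if n=="scene" else 3.6,fy=7 if n=="scene" else 3.6,interpolation=2))
E
```

```text
time: 11.2
tool_pos: [534.2, -36.0, 41.8]
tcp_rot: [-180.0, 0.0, -176.0]
ft_force: [-2.1, -0.9, 1.6]
finger_gap: 0.1
[[-41.93232362  -0.13026932  41.82081466]] [-2.13232253 -0.77518727  1.6115    ]
```

View pics/scene10.png

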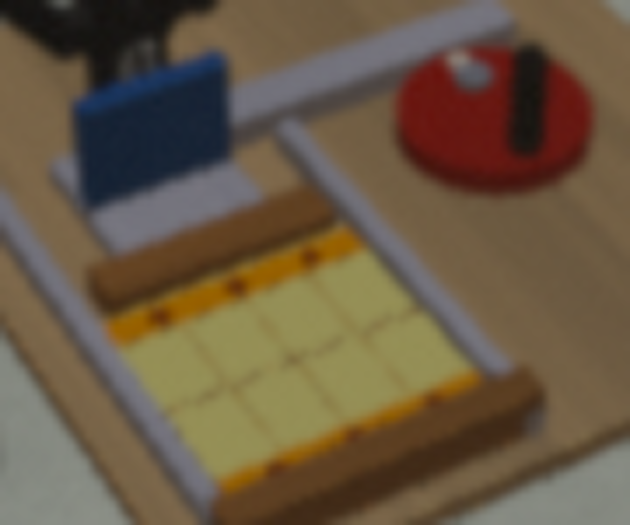

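```bash
python3 -m jog '[[-0.002,0,0,0,0,0],[-0.004,0,0,0,0,0],[-0.004,0,0,0,0,0]]'
python3 - <<'E'
from h import *
from bench import r
s=r.sense();print(w2j(s["tool_pos"]),s["ft_force"]@R)
E
```

```text
time: 11.6
tool_pos: [535.1, -36.0, 41.8]
tcp_rot: [-180.0, -0.0, -176.0]
ft_force: [-1.7, 0.1, 1.0]
finger_gap: -0.1
[[-41.02588189  -0.12726809  41.75704912]] [-1.73487376  0.17530431  0.99959758]
```

```bash
python3 -m jog '[[-0.002,0,0,0,0,0],[-0.004,0,0,0,0,0],[-0.004,0,0,0,0,0]]'
python3 - <<'E'
from h import *
from bench import r
s=r.sense();print(w2j(s["tool_pos"]),s["ft_force"]@R)
for n in("scene",):
    d=r.snapshot(n);np.savez(f"pics/{n}11.npz",**d)
    c=(slice(190,265),slice(255,345)) if n=="scene" else (slice(150,300),slice(240,400))
    cv2.imwrite(f"pics/{n}11.png",cv2.resize(d["pixels"][c][:,:,::-1],None,fx=7 if n=="scene" else 3.6,fy=7 if n=="scene" else 3.6,interpolation=2))
E
```

```text
time: 11.9
tool_pos: [535.2, -35.9, 41.6]
tcp_rot: [180.0, -0.1, -176.0]
ft_force: [-7.0, -0.8, 4.9]
finger_gap: -0.3
[[-40.90499828  -0.08342323  41.61307468]] [-7.01796317 -0.28730222  4.94196498]
```

View pics/scene11.png

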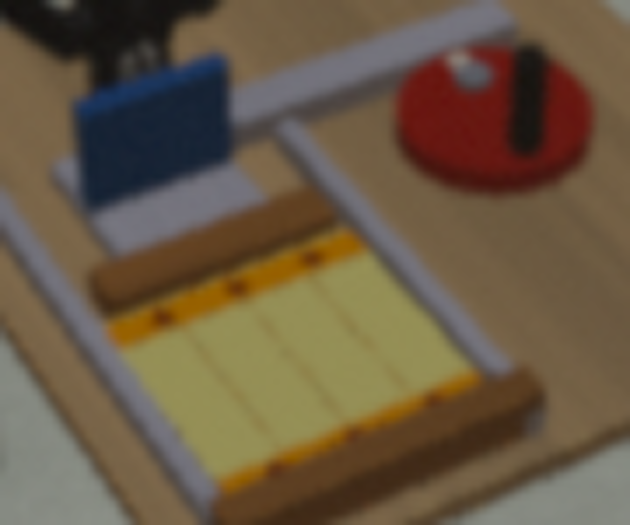

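```bash
python3 -m jog '[[0.01,0,0,0,0,0],[0.04,0,0,0,0,0],[0.1,0,0,0,0,0],[0.14,0,-0.05,0,0,0],[0.14,0,-0.2,0,0,0],[0.14,0,-0.4,0,0,0],[0.3,0,-0.5,0,0,0],[0.4,0,-0.5,0,0,0],[0.4,0,-0.5,0,0,0],[0.4,0,-0.5,0,0,0]]'
python3 - <<'E'
from h import *
from bench import r
for n in("scene","top"):
    d=r.snapshot(n);np.savez(f"pics/{n}12.npz",**d)
    c=(slice(155,280),slice(190,400)) if n=="scene" else (slice(150,300),slice(240,400))
    cv2.imwrite(f"pics/{n}12.png",cv2.resize(d["pixels"][c][:,:,::-1],None,fx=3.6,fy=3.6,interpolation=2))
E
```

```text
time: 12.95
tool_pos: [436.4, -42.8, 167.0]
tcp_rot: [-180.0, 0.1, -176.0]
ft_force: [-0.2, -0.5, 0.0]
finger_gap: 0.1
```

View pics/scene12.png

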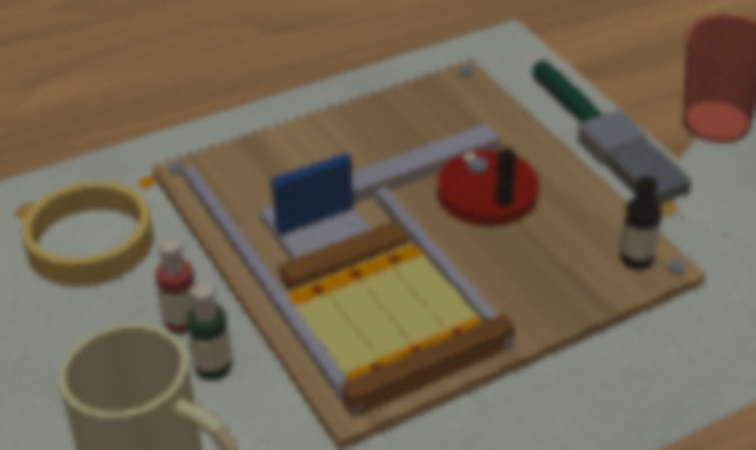

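View pics/top12.png

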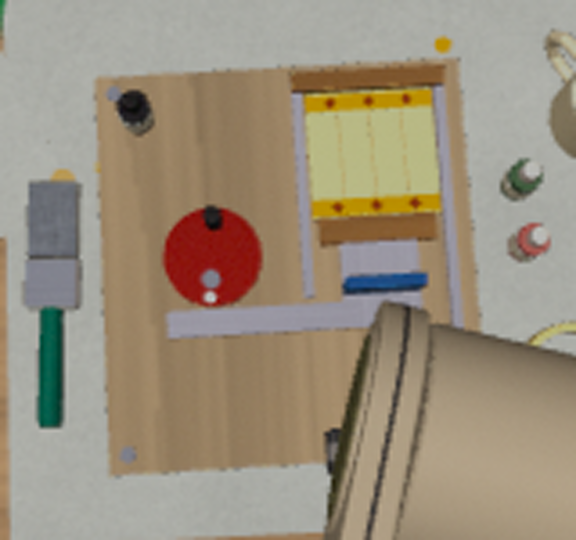

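Both views show the halves closed with no visible gap, the cam's white dot facing the arm, and the bystanders where they were. I'm handing in.

Run:
```python
from bench import r
print(r.hand_in())
```

```text
the job is handed in; nothing more can be done
None
```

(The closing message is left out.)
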